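# Lay out the painted wooden shapes on their display boards

### The arm

A 6-joint arm with a two-finger parallel gripper is mounted at the origin on the work surface. World frame = base frame: x ahead of the robot, y to its left, z up, the work surface at z = 0. Lengths are in m, angles in rad, forces in N, time in s.
With the tool pointing down it reaches from about 0.225 to 0.875 m from the base axis. Payload 3.4 kg.
Tool frame: the origin (TCP) lies on the centre line of the jaws, within the pads' length; the fingertips stand 11 mm ahead of it and the grasp point (between the pads) lies 8 mm behind it; z points along the fingers, y is the line along which they close (so a half turn about z gives the same grasp; the last joint's range is limited). The gripper opens to 85 mm and grips with 20 to 120 N. Pads are 22 mm wide; open, the fingers measure 114 mm over their backs; the gripper's body (76 mm by 85 mm) begins 54 mm behind the grasp point. The pads swing forward as they close: fully open they stand 13 mm farther back than shut.
Start: joints at [-1.449, 0.276, 1.505, -0, 1.361, -0.121], TCP at [0.138, -0.558, 0.208] pointing down, gripper open.
Joint ranges: [-2.89, 2.89], [-0.75, 2.08], [0.22, 2.7], [-1.18, 4.32], [0.11, 2.71], [-2.7, 2.7]. Speed limits (rad/s): [2.57, 2.57, 3.14, 3.14, 3.14, 3.14].

### API

Orientations are given as a unit quaternion [w, x, y, z].
In Python, from rig import manip, eyes, job gives the robot as it stands.
- The arm moves only by the tool drive_tool, never from a script. Its argument "rows" is a list of rows, each a list of 3 entries, a list of its own where there are three numbers: the turn, a rotation vector about the world's x, y, z in rad, then the shift along the world's x, y, z in cm, then the finger opening in cm, from 0 to 8.54. A call has 1 to 8 rows; each row shifts and turns the commanded pose from where the row before left it; what a row does not reach is not made up. A row lasts 1/8 s, in which the tool goes at most 62.5 mm and 10.7 degrees, less where a joint would pass 70% of its speed; a pose out of reach is approached as far as the arm can. A call is refused whole if a number of a shift passes 6.25 or a number of a turn 0.188, either way. A call with a gripper value outside its range is refused whole. The fingers move at their own pace and stop on an object; "force" is the grip in N (left out, the last holds). Time passes only in rows, so rows that do not move let the fingers close. It gives the time, the measured TCP pose, the force, the opening and the grip force at its end, in the units of the state.
- manip.get_state(): the state, without advancing time (a new reading comes with each control period).
- eyes.get_image(name): name is "scene" or "top" or "wrist"; returns the picture (400x640x3 uint8, red, green, blue); there is no depth.
- eyes.get_calibration(name): a dict with "camera_matrix" (3x3 intrinsics, pixels), "view" (4x4, takes a point from world to camera coordinates). Camera axes: x right, y up, looking along -z (the intrinsics and any distortion apply to the point x, -y, -z); pixel columns grow to the right and rows downward; lengths in m; the calibration is good to about 2 mm. A picture is of the moment at which its call begins: read the wrist's pose just before it. get_calibration takes no time and is no camera call; for the wrist camera it gives the pose at the moment of the call.
- job.sign_off(): hands the job in; it is judged then, once.
The state is a dict: "clock": time; "qpos": joint angles; "qd": joint speeds; "effort": joint torques, N m; "position": TCP position; "ee_rot": TCP orientation; "contact_force": force on the tool from outside, world axes, zero at the start; "moment": the same for the moment, N m; "width": finger opening in m; "gripper_force": force on a finger pad.
Only numpy, scipy, OpenCV 4.12 (cv2) and the standard library are available. Lean on these libraries where they do the work, as an engineer would, in place of code of your own. Each camera call takes 0.05 s, during which the arm holds its last target. There are 200 camera calls.

### The job

Put each of the four painted wooden shapes (heart, oval, disc, long tag) squarely on the display board that bears its own outline, face up and turned the way the outline is drawn: the heart's point on the drawn point, the tag's hole on the drawn hole. Set each one down on the board rather than dropping it from a height, and leave the sanding block and the varnish jar standing where they are.

Things in the scene. Friction and masses are not known exactly. Their poses are not given: they have to be found in the camera images.
- heart: loose painted wooden heart, rose red, 12 mm thick, 61 mm wide over its two lobes (along y) and 56 mm from point to lobe tops (along x), lying flat. Origin on its underside: the pointed tip lies 25 mm from it towards -x, the widest line is 13 mm from it towards +x (pinch there, across y), the lobe tops reach 31 mm towards +x. z up. About 30 g.
- oval: loose painted wooden oval, teal, 90 mm long (x), 60 mm wide (y), 12 mm thick, lying flat, with straight parallel sides 30 mm long in the middle and half-round ends. Origin at the centre of its underside, z up. About 40 g.
- disc: loose painted round wooden disc, ochre yellow, 56 mm across, 12 mm thick, lying flat. Origin at the centre of its underside, z up. About 30 g.
- tag: loose painted wooden tag, violet, 90 mm long (x), 30 mm wide (y), 12 mm thick, lying flat. Its +x end is rounded and bears a small dark hanging hole, its -x end is square. Origin at the centre of its underside, z up. About 30 g.
- heart_board: display board fixed to the table, painted grey, 130 (x) by 100 (y) by 6 mm thick, the full-size outline of the rose-red heart drawn on it in that colour around a cream fill, and a stripe of it along the -x edge. Origin: centre of its underside. The heart's origin belongs 12 mm from it towards the board's +x, 6 mm up, axes along the board's. Drawn point towards -x.
- oval_board: display board fixed to the table, painted grey, 130 (x) by 100 (y) by 6 mm thick, the full-size outline of the teal oval drawn on it in that colour around a cream fill, and a stripe of it along the -x edge. Origin: centre of its underside. The oval's origin belongs 12 mm from it towards the board's +x, 6 mm up, axes along the board's. Drawn length along x.
- disc_board: display board fixed to the table, painted grey, 130 (x) by 100 (y) by 6 mm thick, the full-size outline of the ochre-yellow round disc drawn on it in that colour around a cream fill, and a stripe of it along the -x edge. Origin: centre of its underside. The disc's origin belongs 12 mm from it towards the board's +x, 6 mm up, axes along the board's.
- tag_board: display board fixed to the table, painted grey, 130 (x) by 100 (y) by 6 mm thick, the full-size outline of the violet long tag drawn on it in that colour around a cream fill, and a stripe of it along the -x edge. Origin: centre of its underside. The tag's origin belongs 12 mm from it towards the board's +x, 6 mm up, axes along the board's. Drawn length along x, hole dot towards +x.
- sanding_block: bystander: loose cork sanding block, 60 mm (x) by 28 mm (y) by 24 mm high, lying among the blanks. Origin at the centre of its underside. To be left alone.
- varnish_jar: bystander: small closed jar of varnish, 30 mm across and 42 mm high, standing among the blanks. Origin at the centre of its underside. To be left alone.

How it is judged:
By the outcome, as a careful person would: the job done as asked, in the order asked, and still so for the second after the job is handed in, with the robot touching nothing.
It also fails if it takes over 112 s, if anything falls off the work surface, if the arm or the gripper's body presses on something with over 40 N, if the wrist force passes 120 N, or if a joint passes its speed limit or range.

## Working session

There is one attempt and no reset: what is moved stays moved. The work goes in short steps, Python scripts to look and compute and a tool call to move; the robot and the scene stay as the last step left them, time stands still between calls to the robot, and variables do not carry over. Pictures are saved under pics/ and viewed, at most 14 in all, crops included, and the job is handed in when it is done.

Besides the shell and the picture viewer there is one more tool, called after "Request:" as name(argument=value, ...), one argument or row to a line, values as JSON. drive_tool: Moves the arm, as the interface text tells. Its arguments: {"type":"object","properties":{"rows":{"type":"array"},"force":{"type":"number"}},"required":["rows"]}

```bash
mkdir -p pics; ls; python3 - <<'E'
from rig import manip, eyes, job
import cv2
print(manip.get_state())
for n in ("top","scene"):
    c=eyes.get_calibration(n); print(n,{k:(v.round(4).tolist() if hasattr(v,'round') else v) for k,v in c.items()})
    cv2.imwrite(f"pics/{n}0.png",eyes.get_image(n)[:,:,::-1])
E
```

```text
pics
{'clock': 0.0, 'qpos': array([-1.44897955e+00,  2.76581350e-01,  1.50617458e+00,  2.56979749e-05,
        1.36065694e+00, -1.20991393e-01]), 'qd': array([-0.0013602 ,  0.00090372, -0.00061323, -0.0001613 ,  0.0005405 ,
       -0.00085966]), 'effort': array([-1.64151159e-03, -4.16775727e+01, -2.45807558e+01, -1.87145524e-04,
        1.11033334e-02,  2.24290687e-06]), 'position': array([ 0.13818541, -0.55755454,  0.207031  ]), 'ee_rot': array([-9.10111008e-04,  9.92639486e-01,  1.21103353e-01,  1.21882953e-05]), 'contact_force': array([-0.18312833,  0.61618207, -0.54062873]), 'moment': array([0.02509254, 0.02960751, 0.00269494]), 'gripper_force': 0.0, 'width': 0.08553345337221983}
top {'camera_matrix': [[416.5051, 0.0, 315.7369], [0.0, 416.5051, 204.0853], [0.0, 0.0, 1.0]], 'view': [[0.0177, -0.9997, -0.0176, 0.0027], [0.9959, 0.0161, 0.0892, -0.5131], [-0.0889, -0.0191, 0.9959, -1.036], [0.0, 0.0, 0.0, 1.0]]}
scene {'camera_matrix': [[461.171, 0.0, 317.9536], [0.0, 461.171, 196.921], [0.0, 0.0, 1.0]], 'view': [[0.3994, 0.9167, -0.0084, -0.1991], [-0.5636, 0.2527, 0.7865, 0.2648], [0.7231, -0.3094, 0.6176, -1.3756], [0.0, 0.0, 0.0, 1.0]]}
```

View pics/top0.png

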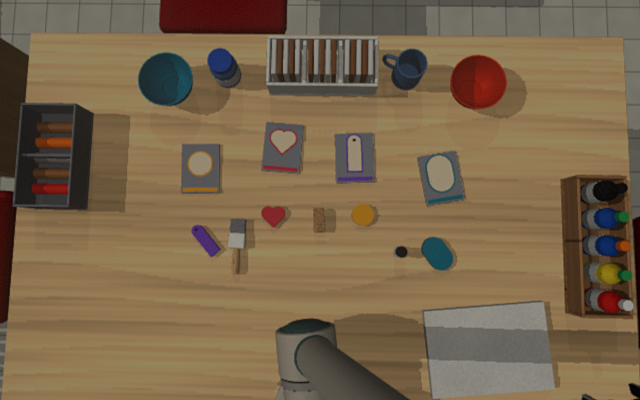

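View pics/scene0.png

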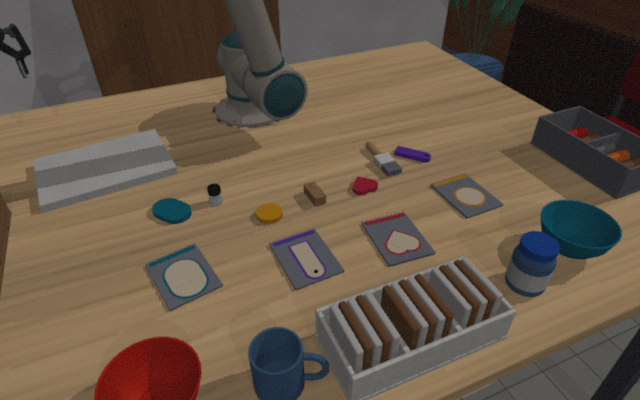

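The top view shows the boards along one row: disc (200,168), heart (283,147), tag (355,157), oval (441,176). The blanks are tag (205,240), heart (273,215), disc (363,215) and oval (437,253), with the jar at (401,252) and the block at (320,220). The scene view confirms this layout, and all stripes face the robot.

```bash
cat > h.py <<'E'
from rig import manip, eyes, job
import cv2, numpy as np
HUE={'heart':((170,6),110,60),'oval':((82,100),110,40),'disc':((15,24),150,60),'tag':((124,142),100,50)}
def plane(cal,px,z):
    K=cal['camera_matrix'];V=np.asarray(cal['view']);R,t=V[:3,:3],V[:3,3]
    px=np.asarray(px,float).reshape(-1,2)
    d=np.c_[(px-[K[0][2],K[1][2]])/[K[0][0],K[1][1]],np.ones(len(px))]*[1,-1,-1]
    d=d@R; c=-R.T@t
    return (c+d*((z-c[2])/d[:,2])[:,None])[:,:2]
def mask(img,name):
    h,s,v=cv2.split(cv2.cvtColor(img,cv2.COLOR_RGB2HSV)); (a,b),S,Vm=HUE[name]
    hm=(h>=a)&(h<=b) if a<b else (h>=a)|(h<=b)
    return ((hm&(s>=S)&(v>=Vm))*255).astype(np.uint8)
def shape(poly):
    """world polygon -> area mm2, centroid m, long-axis angle, third-moment angle, minAreaRect(mm)"""
    p=(poly*1e4); o=p.mean(0); q=((p-o)*2).round().astype(np.int32)  # 0.05mm
    q0=q.min(0); m=np.zeros(tuple((np.ptp(q,axis=0)+3)[::-1]//4+2),np.uint8)
    cv2.fillPoly(m,[((q-q0)//4)],1); ys,xs=np.nonzero(m); P=np.c_[xs,ys]*.2
    c=P.mean(0); D=P-c; r2=(D**2).sum(1)[:,None]; t=(D*r2).mean(0)
    w,E=np.linalg.eigh(D.T@D); e=E[:,1]
    if e@t<0:e=-e
    cen=(c/.2*4+q0)/2/1e4+o/1e4
    rc=cv2.minAreaRect((poly*1e3).astype(np.float32))
    return len(P)*.04,cen,np.arctan2(e[1],e[0]),np.arctan2(t[1],t[0]),rc[1]
def find(cam,name,zs=(.012,.006),amin=150,save=None):
    cal=eyes.get_calibration(cam); img=eyes.get_image(cam)
    if save: cv2.imwrite(save,img[:,:,::-1])
    m=mask(img,name); cs,_=cv2.findContours(m,cv2.RETR_EXTERNAL,cv2.CHAIN_APPROX_NONE)
    for c in cs:
        if len(c)<12: continue
        for z in zs:
            a,cen,al,th,rc=shape(plane(cal,c[:,0],z))
            if amin<a<9000:
                print(name,'px',c[:,0].mean(0).round().astype(int),'z',z,'A',round(a),'c',(cen*1e3).round(1),'ax',round(np.degrees(al),1),'t3',round(np.degrees(th),1),'rect',np.round(rc,1))
    return img,cal
E
python3 - <<'E'
from h import *
for n in HUE: find('top',n)
cal=eyes.get_calibration('top')
print('block',plane(cal,[320,220],.02),'jar',plane(cal,[401,252],.03), 'brush',plane(cal,[[237,220],[237,270]],0))
c=eyes.get_calibration('wrist'); V=np.array(c['view']); print(c['camera_matrix'],V.round(3).tolist(),-V[:3,:3].T@V[:3,3])
cv2.imwrite('pics/w0.png',eyes.get_image('wrist')[:,:,::-1])
E
```

```text
heart px [609 302] z 0.012 A 2358 c [ 283.  -721.1] ax -104.9 t3 -103.5 rect [58.9 51.9]
heart px [609 302] z 0.006 A 2384 c [ 282.2 -725.1] ax -104.7 t3 -103.3 rect [59.2 52.2]
heart px [273 214] z 0.012 A 2126 c [485.2 121.3] ax 86.0 t3 18.7 rect [53.  52.5]
heart px [273 214] z 0.006 A 2149 c [485.6 122. ] ax 86.1 t3 18.1 rect [53.3 52.8]
heart px [  3 194] z 0.012 A 217 c [525.8 828.8] ax 56.4 t3 45.6 rect [18.6 15.8]
heart px [  3 194] z 0.006 A 218 c [526.4 833.5] ax 56.2 t3 42.3 rect [18.7 15.9]
heart px [ 50 188] z 0.012 A 2487 c [543.8 705.5] ax 88.7 t3 105.2 rect [28.9 95.7]
heart px [ 50 188] z 0.006 A 2513 c [544.5 709.5] ax 88.7 t3 105.7 rect [29.1 96.2]
heart px [280 168] z 0.012 A 630 c [606.2 105.8] ax 85.5 t3 85.4 rect [88.8  9.7]
heart px [280 168] z 0.006 A 639 c [607.2 106.5] ax 85.5 t3 84.8 rect [89.3  9.8]
heart px [283 139] z 0.012 A 3253 c [681.2 100.5] ax 84.8 t3 -1.3 rect [65.6 64.8]
heart px [283 139] z 0.006 A 3289 c [682.7 101.1] ax 84.6 t3 -0.7 rect [66.  65.2]
oval px [437 253] z 0.012 A 4164 c [ 394.1 -297.3] ax -141.4 t3 -125.0 rect [86.9 58.1]
oval p
[... 967 characters left out ...]
.3 293.8] ax 41.3 t3 52.1 rect [88.6 29.3]
tag px [205 240] z 0.006 A 2332 c [417.3 295.4] ax 41.3 t3 52.9 rect [89.1 29.5]
tag px [355 178] z 0.012 A 565 c [581.9 -86.7] ax -87.1 t3 -88.3 rect [ 7.8 87.6]
tag px [355 178] z 0.006 A 571 c [582.9 -87.2] ax -87.1 t3 -88.4 rect [ 7.9 88.1]
block [[ 4.72833586e-01 -1.32418390e-04]] jar [[ 0.39598015 -0.20327138]] brush [[0.47022645 0.21559317]
 [0.34171346 0.21113836]]
[[336.71313291   0.         318.09927505]
 [  0.         336.71313291 203.13445082]
 [  0.           0.           1.        ]] [[0.24, -0.971, -0.001, -0.574], [0.924, 0.228, -0.305, 0.039], [0.296, 0.072, 0.952, -0.381], [0.0, 0.0, 0.0, 1.0]] [ 0.21456062 -0.53906668  0.37439747]
```

View pics/w0.png

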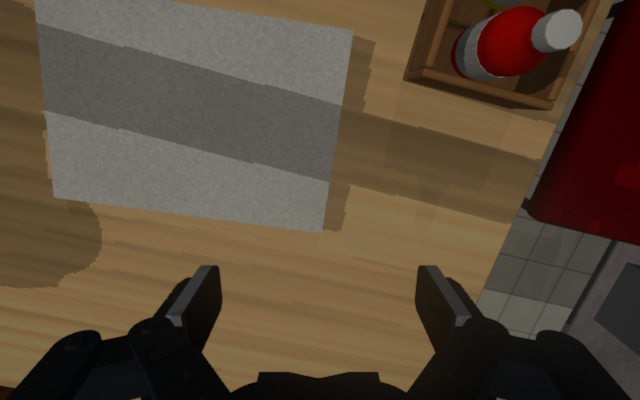

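Request:
drive_tool(
  rows=[
    [[0,0,-0.0152],[2.5,3.9,0],8.5],
    [[0,0,-0.0152],[2.5,3.9,0],8.5],
    [[0,0,-0.0152],[2.5,3.9,0],8.5],
    [[0,0,-0.0152],[2.5,3.9,0],8.5],
    [[0,0,-0.0152],[2.5,3.9,0],8.5],
    [[0,0,-0.0152],[2.5,3.9,0],8.5],
    [[0,0,-0.0152],[2.5,3.9,0],8.5],
    [[0,0,-0.0152],[2.5,3.9,0],8.5],
  ],
)

```text
clock: 1.35
position: [0.3389, -0.2449, 0.2082]
ee_rot: [0.0, 0.998, 0.06, 0.0]
contact_force: [0.2, -0.0, -0.5]
width: 0.0851
gripper_force: 0.0
```

Request:
drive_tool(
  rows=[
    [[0,0,-0.0152],[2.5,3.9,0],8.5],
    [[0,0,-0.0152],[2.5,3.9,0],8.5],
    [[0,0,-0.0152],[2.5,3.9,0],8.5],
    [[0,0,-0.0152],[2.5,3.9,0],8.5],
    [[0,0,-0.0152],[2.5,3.9,0],8.5],
    [[0,0,-0.0152],[2.5,3.9,0],8.5],
    [[0,0,-0.0152],[2.5,3.9,0],8.5],
    [[0,0,-0.0152],[2.5,3.9,0],8.5],
  ],
)

```text
clock: 2.35
position: [0.539, 0.0672, 0.208]
ee_rot: [0.0, 1.0, -0.0, 0.0]
contact_force: [0.2, -1.0, 0.2]
width: 0.0847
gripper_force: 0.0
```

```bash
python3 - <<'E'
from h import *
s=manip.get_state(); print(s['clock'],s['position'],s['ee_rot'],s['contact_force'])
for n in HUE: find('wrist',n,save='pics/w1.png')
E
```

```text
2.35 [0.53895971 0.06724433 0.20801351] [ 1.71810316e-04  9.99999922e-01 -3.06611121e-04  1.81227027e-04] [ 0.22286723 -1.03391261  0.22942029]
heart px [272 215] z 0.012 A 2369 c [486. 121.] ax -81.1 t3 -25.5 rect [54.  56.2]
heart px [272 215] z 0.006 A 2449 c [483.8 121.9] ax -81.1 t3 -25.9 rect [54.9 57.1]
heart px [281 107] z 0.012 A 822 c [606.2 105.5] ax -94.3 t3 -77.8 rect [88.4 10.1]
heart px [281 107] z 0.006 A 846 c [606.1 106. ] ax -94.4 t3 -22.2 rect [89.9 10.3]
heart px [285  33] z 0.012 A 527 c [671.   98.5] ax -85.0 t3 3.5 rect [65.1 65.3]
heart px [285  33] z 0.006 A 542 c [671.8  99.1] ax -85.2 t3 3.2 rect [66.2 66.3]
oval px [616 287] z 0.012 A 4018 c [ 394.9 -292.4] ax -151.0 t3 -138.0 rect [89.3 55.4]
oval px [616 287] z 0.006 A 4150 c [ 391.2 -298.4] ax -151.0 t3 -138.2 rect [90.8 56.3]
disc px [474 214] z 0.012 A 2750 c [ 490.2 -107.7] ax 54.6 t3 36.1 rect [62.3 55.9]
disc px [474 214] z 0.006 A 2843 c [ 488.  -110.6] ax 54.5 t3 34.5 rect [63.3 56.8]
disc px [ 97 162] z 0.012 A 789 c [548.9 311.2] ax 91.2 t3 112.3 rect [ 9.8 88.8]
disc px [ 97 162] z 0.006 A 817 c [547.8 315.2] ax 91.2 t3 131.0 rect [10.  90.3]
disc px [82 97] z 0.012 A 3443 c [616.1 312.9] ax 70.4 t3 113.6 rect [65.8 66.5]
disc px [82 97] z 0.006 A 3555 c [616.1 316.9] ax 72.1 t3 93.8 rect [66.9 67.6]
tag px [128 267] z 0.012 A 2568 c [417.2 294.5] ax 40.3 t3 -7.3 rect [89.2 31.2]
tag px [128 267] z 0.006 A 2656 c [413.9 298.3] ax 40.4 t3 -1.6 rect [90.7 31.7]
tag px [465 130] z 0.012 A 790 c [582.2 -87.7] ax -87.7 t3 -143.6 rect [10.  88.7]
tag px [465 130] z 0.006 A 817 c [581.6 -90.3] ax 92.3 t3 115.8 rect [10.2 90.2]
tag px [471  64] z 0.012 A 3921 c [647.2 -85.1] ax 2.3 t3 -2.7 rect [100.6  42. ]
tag px [471  64] z 0.006 A 4052 c [647.7 -87.6] ax 2.4 t3 -2.3 rect [102.3  42.7]
```

View pics/w1.png

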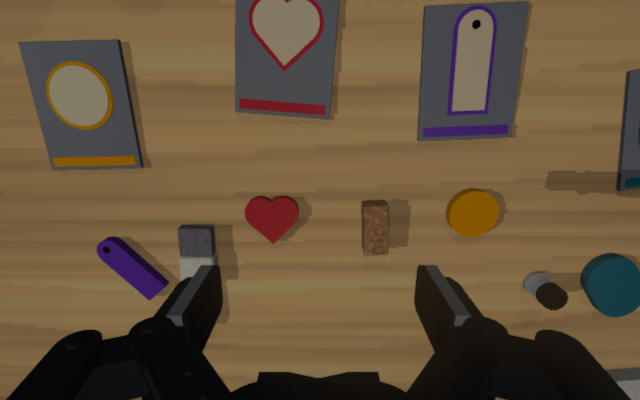

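The wrist view shows every blank except the oval's far edge. The heart piece is at (272,215), the disc at (474,214), the tag at (128,267) with its hole at (105,250), and the tag board at (471,64) with its hole away from the stripe. It agrees with the top view to about 1 mm, so next I'll look at the heart from directly overhead.

Request:
drive_tool(
  rows=[
    [[0,0,0],[-3.2,1.35,-2.7],8.5],
    [[0,0,0],[-3.2,1.35,-2.7],8.5],
    [[0,0,0],[-3.2,1.35,-2.7],8.5],
    [[0,0,0],[-3.2,1.35,-2.7],8.5],
    [[0,0,0],[0,0,0],8.5],
  ],
)

```text
clock: 3.18
position: [0.4045, 0.1189, 0.0981]
ee_rot: [0.001, 1.0, -0.0, -0.004]
contact_force: [-0.1, -0.5, 0.5]
width: 0.0846
gripper_force: 0.0
```

```bash
cat >> h.py <<'E'
def heart(cam,z,inner=False,ymax=1e9,save=None):
    """tip, notch, widest points of biggest heart-coloured contour -> world"""
    cal=eyes.get_calibration(cam); img=eyes.get_image(cam)
    if save: cv2.imwrite(save,img[:,:,::-1])
    cs,_=cv2.findContours(mask(img,'heart'),cv2.RETR_EXTERNAL,cv2.CHAIN_APPROX_NONE)
    for c in cs:
        if cv2.contourArea(c)<250: continue
        P=plane(cal,c[:,0],z)*1e3
        d=cv2.convexityDefects(c,cv2.convexHull(c,returnPoints=False)); i=d[d[:,0,3].argmax(),0]
        n=P[i[2]]; dd=np.linalg.norm(P-n,axis=1); tip=P[dd.argmax()]
        u=(n-tip)/np.linalg.norm(n-tip); v=np.array([-u[1],u[0]]); 
        s=(P-tip)@u; w=(P-tip)@v
        # refine axis: midline of left/right extremes over slices between 10 and 40 mm
        mid=[((w[(abs(s-k)<1)&(w>0)].max()+w[(abs(s-k)<1)&(w<0)].min())/2,k) for k in range(8,46,2) if ((abs(s-k)<1)&(w>0)).any() and ((abs(s-k)<1)&(w<0)).any()]
        if len(mid)<5: continue
        mid=np.array(mid); a,b=np.polyfit(mid[:,1],mid[:,0],1)
        print('px',c[:,0].mean(0).round(),'tip',tip.round(1),'notch',n.round(1),'len',s.max().round(1),'wid',np.ptp(w).round(1),'yaw tip-notch',np.degrees(np.arctan2(u[1],u[0])).round(1),'refined',(np.degrees(np.arctan2(u[1],u[0]))+np.degrees(np.arctan(a))).round(1),
          'mid-offset@38',round(a*38+b,1),'widest pt centre',(tip+u*38+v*(a*38+b)).round(1),'top', (tip+u*s.max()).round(1))
E
python3 - <<'E'
from h import *
print(manip.get_state()['position'])
heart('wrist',.012,save='pics/w2.png')
find('wrist','heart',zs=(.012,))
heart('top',.006)
E
```

```text
[0.40452118 0.11887087 0.09811628]
px [315.  89.] tip [451.5 120.6] notch [502.5 120.5] len 55.5 wid 60.9 yaw tip-notch -0.2 refined 0.7 mid-offset@38 0.7 widest pt centre [489.5 121.3] top [507.  120.5]
heart px [316  95] z 0.012 A 2271 c [484.4 121. ] ax -88.7 t3 1.1 rect [53.8 54.1]
px [609. 301.] tip [ 292.4 -696.6] notch [ 278.6 -745.3] len 61.1 wid 53.7 yaw tip-notch -105.8 refined -103.2 mid-offset@38 -1.2 widest pt centre [ 280.9 -732.8] top [ 275.8 -755.4]
px [ 50. 188.] tip [544.8 759.6] notch [556.5 683.5] len 95.5 wid 40.3 yaw tip-notch -81.2 refined -89.0 mid-offset@38 -5.2 widest pt centre [545.4 721.3] top [559.3 665.3]
px [283. 139.] tip [644.5 104.9] notch [706.   98.5] len 66.6 wid 70.6 yaw tip-notch -5.9 refined -6.5 mid-offset@38 0.3 widest pt centre [682.3 101.2] top [710.7  98. ]
px [478.  82.] tip [ 773.8 -395.9] notch [ 915.2 -406. ] len 145.3 wid 144.7 yaw tip-notch -4.1 refined -7.7 mid-offset@38 -7.7 widest pt centre [ 811.2 -406.2] top [ 918.8 -406.2]
px [221.  14.] tip [1067.4  110.1] notch [985.6 435.8] len 341.5 wid 154.8 yaw tip-notch 104.1 refined 119.5 mid-offset@38 33.9 widest pt centre [1025.3  138.7] top [984.2 441.3]
```

View pics/w2.png

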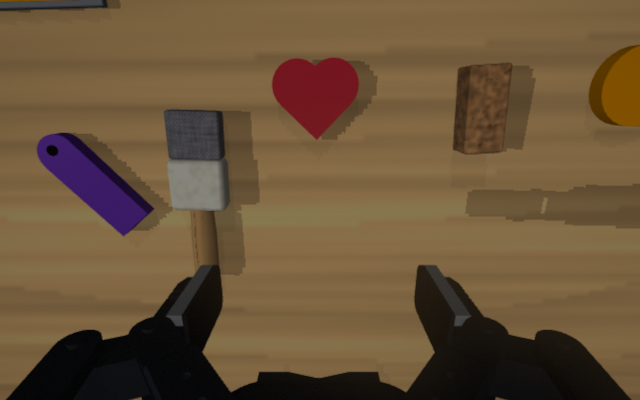

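The heart (316,89) is seen squarely: its yaw is about 0° and the centre of its widest line is at (489.5, 121) mm. I'm going down to grasp it.

Request:
drive_tool(
  rows=[
    [[0,0,0],[4.25,0.1,-1.5],7.2],
    [[0,0,0],[4.25,0.1,-1.5],7.2],
    [[0,0,0],[0,0,-3.5],7.2],
    [[0,0,0],[0,0,-1.0],7.2],
    [[0,0,0],[0,0,0],7.2],
    [[0,0,0],[0,0,-0.5],7.2],
    [[0,0,0],[0,0,0],7.2],
  ],
)

```text
clock: 4.2
position: [0.4955, 0.1219, 0.0207]
ee_rot: [-0.0, 1.0, -0.0, 0.001]
contact_force: [-0.4, 0.4, -0.6]
width: 0.0721
gripper_force: 0.0
```

Request:
drive_tool(
  rows=[
    [[0,0,0],[-0.6,0,-0.5],7.2],
    [[0,0,0],[0,0,-0.3],7.2],
    [[0,0,0],[0,0,-0.2],7.2],
    [[0,0,0],[0,0,0],7.2],
  ],
)

```text
clock: 4.7
position: [0.4892, 0.1218, 0.0098]
ee_rot: [0.0, 1.0, -0.0, -0.0]
contact_force: [-0.5, 0.2, -0.4]
width: 0.0721
gripper_force: 0.0
```

Request:
drive_tool(
  rows=[
    [[0,0,0],[0,0,0],5.6],
    [[0,0,0],[0,0,0],5.6],
    [[0,0,0],[0,0,0],5.6],
    [[0,0,0],[0,0,0],5.6],
  ],
  force=30,
)

```text
clock: 5.2
position: [0.4893, 0.1218, 0.01]
ee_rot: [0.0, 1.0, -0.0, 0.0]
contact_force: [-1.0, 0.8, 1.3]
width: 0.0563
gripper_force: 0.0
```

```bash
python3 - <<'E'
from h import *
s=manip.get_state();print(s['position'],s['width'],s['contact_force'])
cv2.imwrite('pics/w3.png',eyes.get_image('wrist')[:,:,::-1])
E
```

```text
[0.48928569 0.12180118 0.00997403] 0.056269377509621854 [-0.95337234  0.81428137  1.30030574]
```

View pics/w3.png

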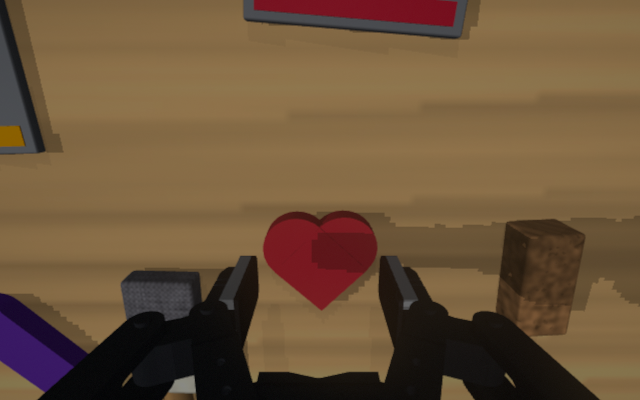

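The jaws closed to 56 mm with no grip. The heart at (320,255) is either below the pads or squeezed forward, so I'll measure which.

```bash
python3 - <<'E'
from h import *
heart('wrist',.012)
cal=eyes.get_calibration('wrist')
# rays through pad-tip inner corners, height along y = known +-28mm
V=np.array(cal['view']);
def proj(p):
    c=V[:3,:3]@p+V[:3,3]; K=cal['camera_matrix']; return K[0][0]*c[0]/-c[2]+K[0][2], K[1][1]*-c[1]/-c[2]+K[1][2]
s=manip.get_state()['position']
for dz in (-.015,-.011,-.006,0,.008,.02):
  for dx in (.011,-.011): print(dz,dx,np.round(proj(s+[dx,.028,dz])))
E
```

```text
px [320. 250.] tip [451.6 119.9] notch [505.8 121.1] len 59.1 wid 60.8 yaw tip-notch 1.2 refined 1.5 mid-offset@38 0.5 widest pt centre [489.5 121.3] top [510.6 121.2]
px [358.   9.] tip [605.7  62.1] notch [601.5 121.6] len 87.7 wid 16.1 yaw tip-notch 94.0 refined 87.8 mid-offset@38 -0.2 widest pt centre [603.2 100. ] top [599.6 149.5]
-0.015 0.011 [270. 219.]
-0.015 -0.011 [272. 253.]
-0.011 0.011 [269. 221.]
-0.011 -0.011 [271. 256.]
-0.006 0.011 [268. 224.]
-0.006 -0.011 [270. 260.]
0 0.011 [266. 228.]
0 -0.011 [268. 265.]
0.008 0.011 [264. 234.]
0.008 -0.011 [266. 273.]
0.02 0.011 [260. 244.]
0.02 -0.011 [262. 285.]
```

```bash
python3 - <<'E'
import cv2
a=cv2.imread('pics/w3.png')[200:340,200:440]; a=cv2.convertScaleAbs(a,alpha=2.2,beta=20)
cv2.imwrite('pics/w3z.png',cv2.resize(a,None,fx=3.3,fy=3.3,interpolation=cv2.INTER_CUBIC))
E
```

```text
(no output)
```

View pics/w3z.png

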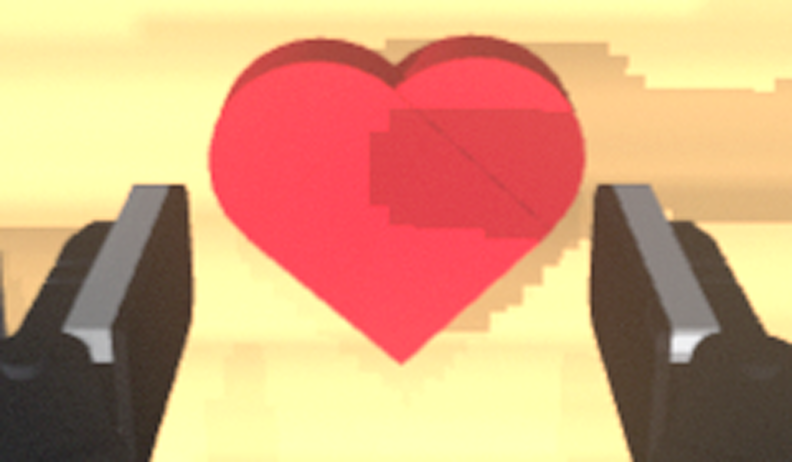

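The heart hasn't moved: in the zoom its widest points sit outside the 56 mm jaw gap, at crop (210,155) and (583,155), so the tips look higher than they should be. I'll close a little more as a test.

Request:
drive_tool(
  rows=[
    [[0,0,0],[0,0,0],4.8],
    [[0,0,0],[0,0,0],4.8],
    [[0,0,0],[0,0,0],4.8],
  ],
  force=30,
)

```text
clock: 5.68
position: [0.4892, 0.1218, 0.0099]
ee_rot: [0.0, 1.0, -0.0, -0.0]
contact_force: [-0.3, 0.2, -0.7]
width: 0.048
gripper_force: 0.0
```

Request:
drive_tool(
  rows=[
    [[0,0,0],[0,0,0],7.2],
    [[0,0,0],[0,0,0],7.2],
    [[0,0,0],[0,0,0],7.2],
    [[0,0,0],[0,0,-0.3],7.2],
    [[0,0,0],[0,0,-0.2],7.2],
    [[0,0,0],[0,0,-0.1],7.2],
    [[0,0,0],[0,0,0],7.2],
  ],
)

```text
clock: 6.55
position: [0.4892, 0.1218, 0.0038]
ee_rot: [0.0, 1.0, -0.0, -0.0]
contact_force: [-0.1, -0.4, -1.0]
width: 0.0721
gripper_force: 0.0
```

```bash
python3 - <<'E'
from h import *
s=manip.get_state();print(s['position'],s['width'],s['contact_force'])
heart('wrist',.012,save='pics/w4.png')
a=cv2.imread('pics/w4.png')[180:400,120:520]; a=cv2.convertScaleAbs(a,alpha=2.2,beta=20)
cv2.imwrite('pics/w4z.png',cv2.resize(a,None,fx=2,fy=2,interpolation=cv2.INTER_CUBIC))
E
```

```text
[0.48918943 0.12182051 0.00378556] 0.07213067066571249 [-0.11939025 -0.42820624 -1.02360513]
px [320. 255.] tip [451.3 120. ] notch [505.9 121.6] len 59.8 wid 60.9 yaw tip-notch 1.7 refined 2.1 mid-offset@38 0.2 widest pt centre [489.2 121.3] top [511.1 121.8]
px [360.   7.] tip [605.4 149.8] notch [599.4  94.3] len 87.3 wid 11.2 yaw tip-notch -96.2 refined -92.2 mid-offset@38 1.7 widest pt centre [602.9 111.8] top [596.  63.]
```

View pics/w4z.png

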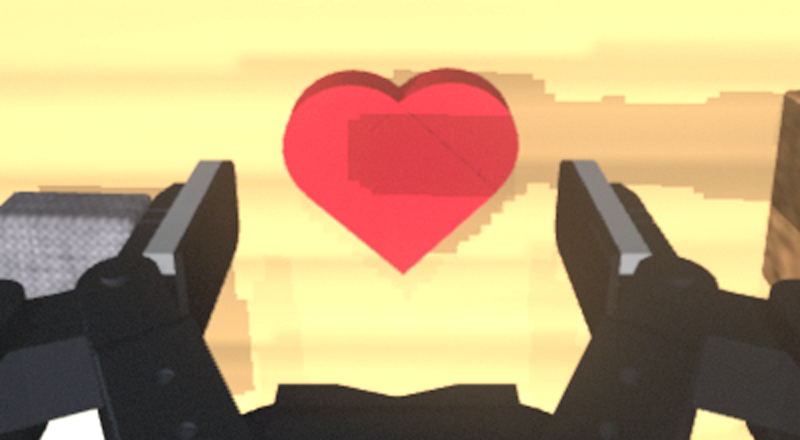

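The pads at crop (238,162) and (558,162) are 160 px apart for 72 mm, which puts the tips about 30 mm above the table. I'll go down stepwise and watch the force.

Request:
drive_tool(
  rows=[
    [[0,0,0],[0,0,-0.4],7.2],
    [[0,0,0],[0,0,-0.4],7.2],
    [[0,0,0],[0,0,-0.4],7.2],
    [[0,0,0],[0,0,0],7.2],
  ],
)

```text
clock: 7.1
position: [0.4888, 0.1218, -0.0085]
ee_rot: [0.0, 1.0, -0.0, -0.001]
contact_force: [0.8, -0.5, 0.5]
width: 0.0719
gripper_force: 0.0
```

Request:
drive_tool(
  rows=[
    [[0,0,0],[0,0,-0.2],7.2],
    [[0,0,0],[0,0,-0.1],7.2],
    [[0,0,0],[0,0,0],7.2],
  ],
)

```text
clock: 7.48
position: [0.4892, 0.1218, -0.0111]
ee_rot: [0.0, 1.0, -0.0, -0.0]
contact_force: [0.1, 0.3, 0.9]
width: 0.0718
gripper_force: 0.0
```

Request:
drive_tool(
  rows=[
    [[0,0,0],[0,0,-0.3],7.2],
    [[0,0,0],[0,0,-0.2],7.2],
    [[0,0,0],[0,0,-0.1],7.2],
    [[0,0,0],[0,0,0],7.2],
  ],
)

```text
clock: 7.98
position: [0.4892, 0.1218, -0.0172]
ee_rot: [0.0, 1.0, -0.0, -0.0]
contact_force: [0.0, 0.5, 0.4]
width: 0.0722
gripper_force: 0.0
```

```bash
python3 - <<'E'
from h import *
s=manip.get_state();print(s['position'],s['width'],s['contact_force'])
heart('wrist',.012,save='pics/w5.png')
a=cv2.imread('pics/w5.png')[180:400,120:520]; a=cv2.convertScaleAbs(a,alpha=2.2,beta=20)
cv2.imwrite('pics/w5z.png',cv2.resize(a,None,fx=2,fy=2,interpolation=cv2.INTER_CUBIC))
E
```

```text
[ 0.48916569  0.12182051 -0.01719403] 0.07216591846422449 [0.04257587 0.48704926 0.3796143 ]
px [320. 275.] tip [451.6 119.7] notch [506.9 120.8] len 60.0 wid 61.0 yaw tip-notch 1.1 refined 1.5 mid-offset@38 0.9 widest pt centre [489.5 121.4] top [511.5 120.9]
px [414.   3.] tip [599.   62.9] notch [599.4  97.1] len 50.9 wid 3.5 yaw tip-notch 89.4 refined 87.7 mid-offset@38 -0.5 widest pt centre [599.9 100.9] top [599.6 113.7]
```

View pics/w5z.png

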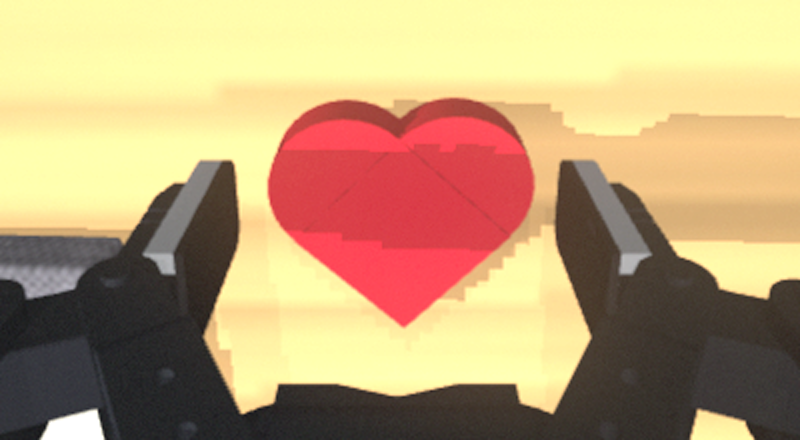

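The heart and pads are now at almost the same scale, so the tips are about 13 mm up. Down 8 mm more, then close.

Request:
drive_tool(
  rows=[
    [[0,0,0],[0,0,-0.3],7.2],
    [[0,0,0],[0,0,-0.2],7.2],
    [[0,0,0],[0,0,-0.2],7.2],
    [[0,0,0],[0,0,0],7.2],
  ],
)

```text
clock: 8.52
position: [0.489, 0.1218, -0.0243]
ee_rot: [0.0, 1.0, -0.0, -0.0]
contact_force: [1.2, 0.3, 0.1]
width: 0.0722
gripper_force: 0.0
```

Request:
drive_tool(
  rows=[
    [[0,0,0],[0,0,0],6.4],
    [[0,0,0],[0,0,0],6.4],
    [[0,0,0],[0,0,0],5.7],
    [[0,0,0],[0,0,0],5.7],
    [[0,0,0],[0,0,0],5.7],
    [[0,0,0],[0,0,0],5.7],
  ],
  force=30,
)

```text
clock: 9.28
position: [0.4893, 0.1219, -0.0235]
ee_rot: [0.0, 1.0, -0.0, 0.0]
contact_force: [-1.5, -0.2, 5.8]
width: 0.0594
gripper_force: 31.3
```

Gripped at 59 mm with the tips just on the table, so they reach z = 0 at TCP z ≈ -23 mm for this opening. I'll lift it and look at the heart board from above.

Request:
drive_tool(
  rows=[
    [[0,0,0],[0,0,0.6],5.7],
    [[0,0,0],[0,0,2.8],5.7],
    [[0,0,0],[2.7,-0.5,3.0],5.7],
    [[0,0,0],[2.7,-0.5,3.0],5.7],
    [[0,0,0],[2.7,-0.5,2.5],5.7],
    [[0,0,0],[2.7,-0.5,0],5.7],
    [[0,0,0],[0,0,0],5.7],
    [[0,0,0],[0,0,0],5.7],
  ],
)

```text
clock: 10.28
position: [0.5957, 0.1019, 0.0943]
ee_rot: [0.0, 1.0, -0.0, -0.001]
contact_force: [-0.8, -1.4, -0.7]
width: 0.0596
gripper_force: 32.5
```

```bash
python3 - <<'E'
from h import *
s=manip.get_state();print(s['clock'],s['position'],s['width'],s['gripper_force'],s['contact_force'])
heart('wrist',.006,save='pics/w6.png')
find('wrist','heart',zs=(.006,))
E
```

```text
10.275 [0.59567464 0.101858   0.09425547] 0.05955312871688093 32.481974959373474 [-0.83994224 -1.38014901 -0.6952318 ]
px [318. 282.] tip [447.   99.8] notch [555.8 101.6] len 117.5 wid 116.1 yaw tip-notch 0.9 refined 1.6 mid-offset@38 1.2 widest pt centre [485.  101.6] top [564.5 101.7]
px [313. 187.] tip [613.7 150.4] notch [600.7  95.2] len 90.3 wid 23.2 yaw tip-notch -103.2 refined -94.5 mid-offset@38 1.4 widest pt centre [606.3 113.1] top [593.   62.5]
px [321.  80.] tip [640.6 103.8] notch [707.1  98.7] len 70.3 wid 73.4 yaw tip-notch -4.3 refined -4.5 mid-offset@38 -0.8 widest pt centre [678.4 100.1] top [710.6  98.4]
heart px [313 186] z 0.006 A 870 c [605.8 106. ] ax -94.4 t3 -89.9 rect [90.4 10.3]
heart px [321  80] z 0.006 A 3532 c [681.5  99.9] ax 85.9 t3 -3.7 rect [66.2 66.4]
```

View pics/w6.png

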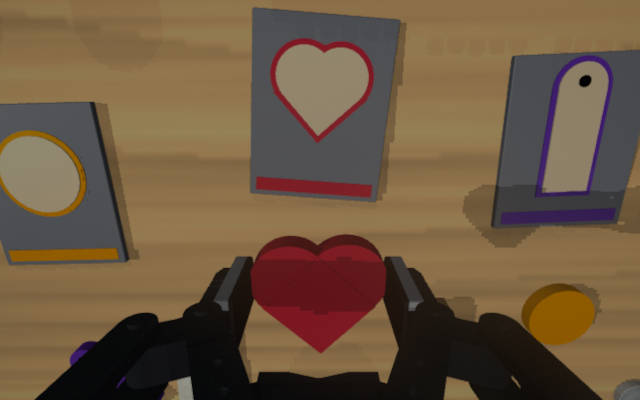

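The heart is held square in the jaws at (318,290), and the board outline is at (321,85) with its stripe below. Next I'll get the cream-fill centroid and the pose of the held heart.

```bash
cat >> h.py <<'E'
def cream(cam,img=None,z=.006):
    cal=eyes.get_calibration(cam); img=eyes.get_image(cam) if img is None else img
    h,s,v=cv2.split(cv2.cvtColor(img,cv2.COLOR_RGB2HSV))
    g=[cv2.bitwise_or(mask(img,n),0) for n in HUE]
    out=[]
    for n,m in zip(HUE,g):
        cs,hi=cv2.findContours(m,cv2.RETR_CCOMP,cv2.CHAIN_APPROX_NONE)
        if hi is None: continue
        for c,hh in zip(cs,hi[0]):
            if hh[3]>=0 and cv2.contourArea(c)>300:
                a,cen,al,th,rc=shape(plane(cal,c[:,0],z))
                print('inner',n,'A',round(a),'c',(cen*1e3).round(1),'ax',round(np.degrees(al),1),'t3',round(np.degrees(th),1),'rect',np.round(rc,1))
E
python3 - <<'E'
from h import *
z=manip.get_state()['position'][2]+.0355
heart('wrist',z); cream('wrist'); cream('top')
E
```

```text
px [318. 282.] tip [557.5 101. ] notch [613.5 101.9] len 60.4 wid 59.7 yaw tip-notch 1.0 refined 1.3 mid-offset@38 0.8 widest pt centre [595.5 102.4] top [618. 102.]
px [314. 187.] tip [642.  127.1] notch [637.  103.5] len 46.3 wid 10.8 yaw tip-notch -102.0 refined -94.3 mid-offset@38 4.1 widest pt centre [638.1  89.1] top [632.4  81.8]
px [321.  80.] tip [657.1 102.7] notch [691.3 100.5] len 36.2 wid 37.8 yaw tip-notch -3.7 refined -3.7 mid-offset@38 -0.3 widest pt centre [695.   99.9] top [693.2 100.4]
inner heart A 2826 c [681.7  99.9] ax 84.6 t3 2.1 rect [59.6 59.4]
inner tag A 3369 c [647.3 -88.7] ax 2.5 t3 14.9 rect [97. 37.]
```

Request:
drive_tool(
  rows=[
    [[0,0,-0.03],[3.1,-0.06,0],5.7],
    [[0,0,-0.03],[3.0,-0.06,-1.0],5.7],
    [[0,0,-0.03],[3.0,-0.06,-3.0],5.7],
    [[0,0,0],[0,0,-3.5],5.7],
    [[0,0,0],[0,0,-1.5],5.7],
    [[0,0,0],[0,0,0],5.7],
    [[0,0,0],[0,0,0],5.7],
  ],
)

```text
clock: 11.4
position: [0.6891, 0.1002, 0.0065]
ee_rot: [-0.0, 0.999, -0.045, 0.001]
contact_force: [-0.2, -0.1, -0.1]
width: 0.0591
gripper_force: 32.5
```

Request:
drive_tool(
  rows=[
    [[0,0,0],[-0.2,0,-1.0],5.7],
    [[0,0,0],[0,0,-0.6],5.7],
    [[0,0,0],[0,0,-0.4],5.7],
    [[0,0,0],[0,0,-0.2],5.7],
    [[0,0,0],[0,0,0],5.7],
    [[0,0,0],[0,0,0],5.7],
  ],
)

```text
clock: 12.15
position: [0.6864, 0.1, -0.017]
ee_rot: [0.0, 0.999, -0.045, 0.0]
contact_force: [-1.1, -0.3, -0.3]
width: 0.0595
gripper_force: 32.6
```

Request:
drive_tool(
  rows=[
    [[0,0,0],[0.05,0,-0.05],5.7],
    [[0,0,0],[0,0,-0.03],5.7],
    [[0,0,0],[0,0,0],5.7],
    [[0,0,0],[0,0,0],7.0],
    [[0,0,0],[0,0,0],7.0],
    [[0,0,0],[0,0,0],7.0],
  ],
)

```text
clock: 12.9
position: [0.6867, 0.1, -0.0181]
ee_rot: [0.0, 0.999, -0.045, -0.0]
contact_force: [0.3, -0.7, -0.2]
width: 0.0701
gripper_force: 0.0
```

Request:
drive_tool(
  rows=[
    [[0,0,0],[0,0,1.0],7.0],
    [[0,0,0],[0,0,3.5],7.0],
    [[0,0,0],[-3.0,0,3.0],7.0],
    [[0,0,0],[-3.0,0,3.0],7.0],
    [[0,0,0],[-3.0,0,1.0],7.0],
    [[0,0,0],[0,0,0],7.0],
    [[0,0,0],[0,0,0],7.0],
  ],
)

```text
clock: 13.78
position: [0.5978, 0.1, 0.0975]
ee_rot: [-0.0, 0.999, -0.045, 0.001]
contact_force: [-0.3, 0.2, -0.6]
width: 0.0702
gripper_force: 0.0
```

```bash
python3 - <<'E'
from h import *
s=manip.get_state();print(s['clock'],s['position'],s['width'],s['gripper_force'],s['contact_force'])
cal=eyes.get_calibration('wrist'); img=eyes.get_image('wrist'); cv2.imwrite('pics/w7.png',img[:,:,::-1])
hsv=cv2.cvtColor(img,cv2.COLOR_RGB2HSV)
for r in (60,80,95): print(r,[tuple(hsv[r,c]) for c in range(255,385,6)])
cv2.imwrite('pics/w7z.png',cv2.resize(cv2.convertScaleAbs(img[0:220,220:430,::-1],alpha=1.6),None,fx=2.7,fy=2.7,interpolation=cv2.INTER_CUBIC))
E
```

```text
13.775 [0.59781468 0.09999261 0.09754633] 0.07022243766793718 0.0 [-0.33377863  0.20841688 -0.62213773]
60 [(np.uint8(108), np.uint8(16), np.uint8(79)), (np.uint8(108), np.uint8(16), np.uint8(79)), (np.uint8(176), np.uint8(212), np.uint8(119)), (np.uint8(176), np.uint8(210), np.uint8(119)), (np.uint8(176), np.uint8(210), np.uint8(119)), (np.uint8(176), np.uint8(212), np.uint8(119)), (np.uint8(176), np.uint8(208), np.uint8(120)), (np.uint8(176), np.uint8(208), np.uint8(120)), (np.uint8(176), np.uint8(210), np.uint8(119)), (np.uint8(176), np.uint8(208), np.uint8(120)), (np.uint8(176), np.uint8(212), np.uint8(119)), (np.uint8(176), np.uint8(213), np.uint8(120)), (np.uint8(176), np.uint8(213), np.uint8(120)), (np.uint8(176), np.uint8(213), np.uint8(120)), (np.uint8(176), np.uint8(210), np.uint8(119)), (np.uint8(14), np.uint8(83), np.uint8(108)), (np.uint8(176), np.uint8(207), np.uint8(91)), (np.uint8(110), np.uint8(13), np.uint8(60)), (np.uint8(114), np.uint8(17), np.uint8(73)), (np.uint8(108), np.uint8(16), np.uint8(79)), (np.uint8(113), np.uint8(13), np.uint8(79)), (np.uint8(17), np.ui
[... 1373 characters left out ...]
8(119)), (np.uint8(176), np.uint8(212), np.uint8(119)), (np.uint8(176), np.uint8(212), np.uint8(119)), (np.uint8(176), np.uint8(214), np.uint8(118)), (np.uint8(176), np.uint8(210), np.uint8(119)), (np.uint8(176), np.uint8(212), np.uint8(119)), (np.uint8(176), np.uint8(210), np.uint8(118)), (np.uint8(176), np.uint8(212), np.uint8(118)), (np.uint8(177), np.uint8(210), np.uint8(118)), (np.uint8(178), np.uint8(192), np.uint8(117)), (np.uint8(177), np.uint8(199), np.uint8(87)), (np.uint8(120), np.uint8(8), np.uint8(61)), (np.uint8(120), np.uint8(8), np.uint8(68)), (np.uint8(130), np.uint8(10), np.uint8(79)), (np.uint8(120), np.uint8(6), np.uint8(79)), (np.uint8(17), np.uint8(123), np.uint8(104))]
```

View pics/w7z.png

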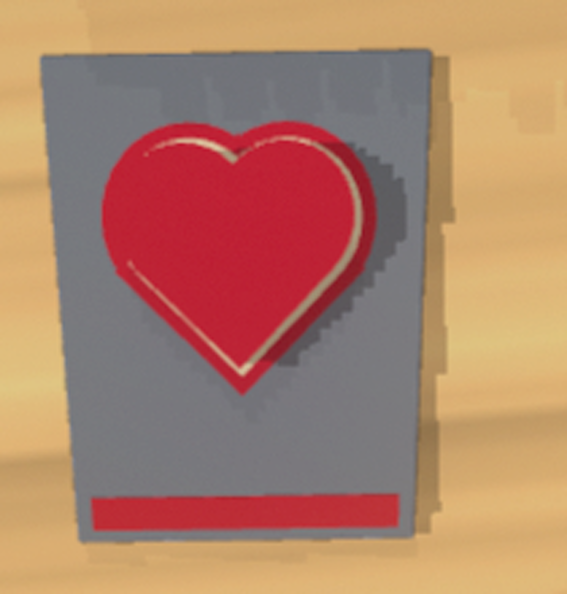

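The heart sits inside its outline, about 1 mm to the left, with its point on the drawn point. Next the oval: I'll look from overhead at a yaw of about 38°.

Request:
drive_tool(
  rows=[
    [[0,0,0.0754],[-2.64,-4.44,0],7.4],
    [[0,0,0.0754],[-2.64,-4.44,0],7.4],
    [[0,0,0.0754],[-2.64,-4.44,0],7.4],
    [[0,0,0.0754],[-2.64,-4.44,0],7.4],
    [[0,0,0.0754],[-2.64,-4.44,0],7.4],
    [[0,0,0.0754],[-2.64,-4.44,0],7.4],
  ],
)

```text
clock: 14.58
position: [0.4384, -0.1684, 0.0967]
ee_rot: [0.0, 0.983, 0.181, 0.0]
contact_force: [0.3, -1.1, -0.3]
width: 0.0741
gripper_force: 0.0
```

Request:
drive_tool(
  rows=[
    [[0,0,0.0754],[-2.64,-4.44,0],7.4],
    [[0,0,0.0754],[-2.64,-4.44,0],7.4],
    [[0,0,0.0754],[-2.64,-4.44,0],7.4],
    [[0,0,0.0754],[-2.64,-4.44,0],7.4],
    [[0,0,0],[0,0,0],7.4],
    [[0,0,0],[0,0,0],7.4],
  ],
)

```text
clock: 15.32
position: [0.3329, -0.3441, 0.0965]
ee_rot: [-0.001, 0.946, 0.325, 0.0]
contact_force: [0.1, 0.7, -0.1]
width: 0.074
gripper_force: 0.0
```

```bash
cat >> h.py <<'E'
def st():
    s=manip.get_state(); w,x,y,z=s['ee_rot']
    print(round(s['clock'],2),'tcp mm',(s['position']*1e3).round(1),'yaw',round(np.degrees(2*np.arctan2(y,x)),2),'w',round(s['width']*1e3,1),'F',s['contact_force'].round(1),'g',round(s['gripper_force'],1))
    return s
E
python3 - <<'E'
from h import *
st(); find('wrist','oval',zs=(.012,),save='pics/w8.png')
E
```

```text
15.32 tcp mm [ 332.9 -344.1   96.5] yaw 37.93 w 74.0 F [ 0.1  0.7 -0.1] g 0.0
oval px [321  97] z 0.012 A 4469 c [ 393.2 -299.3] ax -143.9 t3 139.4 rect [88.7 59.4]
```

Request:
drive_tool(
  rows=[
    [[0,0,-0.015],[3.0,2.24,0],7.4],
    [[0,0,-0.015],[3.0,2.24,-1.5],7.4],
    [[0,0,0],[0,0,-4.0],7.4],
    [[0,0,0],[0,0,-3.0],7.4],
    [[0,0,0],[0,0,0],7.4],
    [[0,0,0],[0,0,0],7.4],
  ],
)

```text
clock: 16.12
position: [0.3937, -0.2991, 0.0129]
ee_rot: [0.001, 0.95, 0.312, 0.0]
contact_force: [-0.6, 0.1, 0.5]
width: 0.0739
gripper_force: 0.0
```

```bash
python3 - <<'E'
from h import *
st(); find('wrist','oval',zs=(.012,),save='pics/w9.png')
E
```

```text
16.12 tcp mm [ 393.7 -299.1   12.9] yaw 36.37 w 73.9 F [-0.6  0.1  0.5] g 0.0
oval px [318 241] z 0.012 A 4554 c [ 393.4 -298.9] ax 36.4 t3 71.7 rect [90.2 59.6]
oval px [589  12] z 0.012 A 161 c [ 555.6 -327.8] ax -54.6 t3 18.1 rect [ 9.  44.8]
oval px [528  50] z 0.012 A 839 c [ 530.2 -320.3] ax 100.8 t3 154.2 rect [ 9.8 87.7]
```

Aligned to within 0.5 mm and 0.3°. Descending and gripping.

Request:
drive_tool(
  rows=[
    [[0,0,0],[0,0,-1.5],7.4],
    [[0,0,0],[0,0,-1.2],7.4],
    [[0,0,0],[0,0,-0.5],7.4],
    [[0,0,0],[0,0,0],7.0],
    [[0,0,0],[0,0,0],7.0],
  ],
)

```text
clock: 16.8
position: [0.393, -0.2995, -0.0195]
ee_rot: [0.0, 0.95, 0.311, 0.0]
contact_force: [-0.2, 0.4, 0.2]
width: 0.0699
gripper_force: 0.0
```

Request:
drive_tool(
  rows=[
    [[0,0,0],[0,0,0],6.3],
    [[0,0,0],[0,0,0],6.3],
    [[0,0,0],[0,0,0],5.6],
    [[0,0,0],[0,0,0],5.6],
    [[0,0,0],[0,0,0],5.6],
    [[0,0,0],[0,0,0],5.6],
  ],
  force=30,
)

```text
clock: 17.55
position: [0.3929, -0.2993, -0.0193]
ee_rot: [0.0, 0.95, 0.312, 0.0]
contact_force: [-0.0, 1.2, 6.5]
width: 0.0585
gripper_force: 31.5
```

Request:
drive_tool(
  rows=[
    [[0,0,0],[0,0,0.6],5.6],
    [[0,0,0],[0,0,3.4],5.6],
    [[0,0,-0.09],[2.6,-0.5,3.0],5.6],
    [[0,0,-0.09],[2.6,-0.5,3.0],5.6],
    [[0,0,-0.09],[2.6,-0.5,2.0],5.6],
    [[0,0,-0.09],[2.6,-0.5,0],5.6],
    [[0,0,-0.09],[2.6,-0.4,0],5.6],
    [[0,0,0],[0,0,0],5.6],
  ],
)

```text
clock: 18.55
position: [0.5242, -0.3234, 0.0999]
ee_rot: [0.0, 0.996, 0.093, 0.0]
contact_force: [-0.6, -0.2, -0.6]
width: 0.0584
gripper_force: 32.7
```

Request:
drive_tool(
  rows=[
    [[0,0,0],[0,0,0],5.6],
  ],
)

```text
clock: 18.68
position: [0.5215, -0.3226, 0.0997]
ee_rot: [-0.001, 0.996, 0.092, -0.001]
contact_force: [-0.0, -0.3, -0.5]
width: 0.0584
gripper_force: 32.7
```

```bash
python3 - <<'E'
from h import *
s=st(); print('board'); find('wrist','oval',zs=(.006,)); cream('wrist'); print('held'); find('wrist','oval',zs=(s['position'][2]+.0313,))
E
```

```text
18.68 tcp mm [ 521.5 -322.6   99.7] yaw 10.59 w 58.4 F [-0.  -0.3 -0.5] g 32.7
board
oval px [320  90] z 0.006 A 6146 c [ 599.4 -309. ] ax -169.5 t3 174.9 rect [101.8  72.1]
inner oval A 5438 c [ 599.1 -309.1] ax 10.7 t3 -78.2 rect [96.3 67.1]
held
oval px [319 255] z 0.1309557891974413 A 4715 c [ 523.2 -322.3] ax 10.1 t3 6.1 rect [91.8 59.9]
oval px [320  90] z 0.1309557891974413 A 1673 c [ 599.2 -308.7] ax -169.5 t3 -176.3 rect [52.7 37.5]
```

Request:
drive_tool(
  rows=[
    [[0,0,0],[2.6,0.45,0],5.6],
    [[0,0,0],[2.56,0.44,-1.0],5.6],
    [[0,0,0],[2.56,0.44,-3.0],5.6],
    [[0,0,0],[0,0,-3.5],5.6],
    [[0,0,0],[0,0,-1.5],5.6],
    [[0,0,0],[0,0,0],5.6],
    [[0,0,0],[0,0,0],5.6],
  ],
)

```text
clock: 19.7
position: [0.6007, -0.3105, 0.0114]
ee_rot: [0.001, 0.996, 0.092, 0.001]
contact_force: [-0.8, 0.5, 0.0]
width: 0.0584
gripper_force: 32.7
```

Request:
drive_tool(
  rows=[
    [[0,0,0],[-0.2,0.12,-1.0],5.6],
    [[0,0,0],[0,0,-0.7],5.6],
    [[0,0,0],[0,0,-0.4],5.6],
    [[0,0,0],[0,0,-0.2],5.6],
    [[0,0,0],[0,0,0],5.6],
    [[0,0,0],[0,0,0],5.6],
  ],
)

```text
clock: 20.45
position: [0.5981, -0.3088, -0.0127]
ee_rot: [0.0, 0.996, 0.092, 0.0]
contact_force: [-0.2, 0.3, -0.1]
width: 0.0581
gripper_force: 32.6
```

Request:
drive_tool(
  rows=[
    [[0,0,0],[0.05,-0.05,-0.06],5.6],
    [[0,0,0],[0,0,-0.04],5.6],
    [[0,0,0],[0,0,0],5.6],
    [[0,0,0],[0,0,0],7.0],
    [[0,0,0],[0,0,0],7.0],
    [[0,0,0],[0,0,0],7.0],
  ],
)

```text
clock: 21.2
position: [0.5984, -0.3092, -0.0142]
ee_rot: [-0.0, 0.996, 0.092, -0.0]
contact_force: [-0.2, 1.0, 1.0]
width: 0.0699
gripper_force: 0.0
```

Request:
drive_tool(
  rows=[
    [[0,0,0],[0,0,1.0],7.0],
    [[0,0,0],[0,0,3.5],7.0],
    [[0,0,0],[-2.6,-0.45,3.0],7.0],
    [[0,0,0],[-2.6,-0.45,3.0],7.0],
    [[0,0,0],[-2.6,-0.45,1.0],7.0],
    [[0,0,0],[0,0,0],7.0],
    [[0,0,0],[0,0,0],7.0],
  ],
)

```text
clock: 22.08
position: [0.5203, -0.3225, 0.1003]
ee_rot: [-0.0, 0.996, 0.091, -0.0]
contact_force: [0.2, -0.1, -0.0]
width: 0.07
gripper_force: 0.0
```

```bash
python3 - <<'E'
from h import *
st()
img,cal=find('wrist','oval',zs=(.006,),save='pics/w10.png')
cv2.imwrite('pics/w10z.png',cv2.resize(cv2.convertScaleAbs(img[0:220,210:430,::-1],alpha=1.6),None,fx=2.5,fy=2.5,interpolation=cv2.INTER_CUBIC))
E
```

```text
22.07 tcp mm [ 520.3 -322.5  100.3] yaw 10.49 w 70.0 F [ 0.2 -0.1 -0. ] g 0.0
oval px [320 183] z 0.006 A 800 c [ 532.3 -322. ] ax 101.1 t3 104.2 rect [ 9.5 89.8]
oval px [320  88] z 0.006 A 6166 c [ 599.3 -309.1] ax -169.5 t3 -138.9 rect [101.2  72.1]
```

View pics/w10z.png

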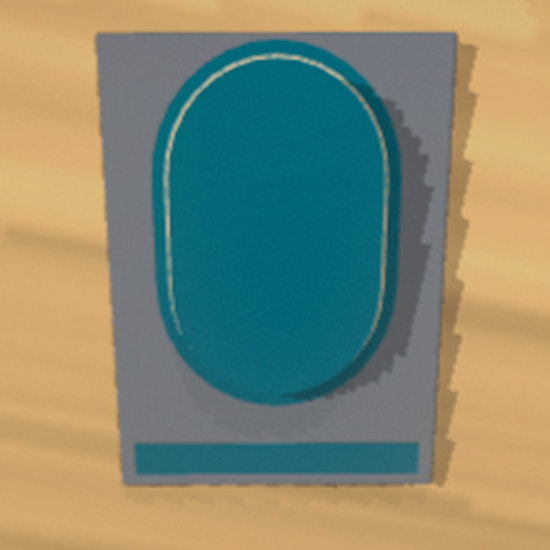

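The oval is centred within about a millimetre, with an even cream rim. Next the disc.

Request:
drive_tool(
  rows=[
    [[0,0,-0.0305],[-1.77,3.57,0],7.0],
    [[0,0,-0.0305],[-1.77,3.57,0],7.0],
    [[0,0,-0.0305],[-1.77,3.57,0],7.0],
    [[0,0,-0.0305],[-1.77,3.57,0],7.0],
    [[0,0,-0.0305],[-1.77,3.57,0],7.0],
    [[0,0,-0.0305],[-1.77,3.57,0],7.0],
    [[0,0,0],[0,0,0],7.0],
    [[0,0,0],[0,0,0],7.0],
  ],
)

```text
clock: 23.12
position: [0.4153, -0.1087, 0.1009]
ee_rot: [0.0, 1.0, 0.001, 0.0]
contact_force: [-0.1, 0.1, -0.5]
width: 0.0702
gripper_force: 0.0
```

```bash
python3 - <<'E'
from h import *
st(); find('wrist','disc',zs=(.012,),save='pics/w11.png')
E
```

```text
23.12 tcp mm [ 415.3 -108.7  100.9] yaw 0.11 w 70.2 F [-0.1  0.1 -0.5] g 0.0
disc px [320 101] z 0.012 A 2487 c [ 488.7 -109.9] ax -125.0 t3 152.7 rect [55.7 56.3]
```

Request:
drive_tool(
  rows=[
    [[0,0,0],[2.45,-0.04,0],7.0],
    [[0,0,0],[2.45,-0.04,-1.3],7.0],
    [[0,0,0],[2.45,-0.03,-3.5],7.0],
    [[0,0,0],[0,0,-3.0],7.0],
    [[0,0,0],[0,0,-1.5],7.0],
    [[0,0,0],[0,0,0],7.0],
    [[0,0,0],[0,0,0],7.0],
  ],
)

```text
clock: 24.05
position: [0.4887, -0.1104, 0.0084]
ee_rot: [0.0, 1.0, -0.0, 0.001]
contact_force: [0.1, -0.1, -0.1]
width: 0.0699
gripper_force: 0.0
```

Request:
drive_tool(
  rows=[
    [[0,0,0],[0,0.05,-1.5],7.0],
    [[0,0,0],[0,0,-0.8],7.0],
    [[0,0,0],[0,0,-0.5],7.0],
    [[0,0,0],[0,0,0],7.0],
    [[0,0,0],[0,0,0],6.0],
    [[0,0,0],[0,0,0],6.0],
    [[0,0,0],[0,0,0],5.2],
    [[0,0,0],[0,0,0],5.2],
  ],
  force=30,
)

```text
clock: 25.05
position: [0.488, -0.1091, -0.0192]
ee_rot: [0.0, 1.0, 0.0, 0.0]
contact_force: [-1.4, 1.6, 5.3]
width: 0.0537
gripper_force: 30.6
```

Request:
drive_tool(
  rows=[
    [[0,0,0],[0,0,0],5.2],
    [[0,0,0],[0,0,0],5.2],
  ],
)

```text
clock: 25.3
position: [0.488, -0.1091, -0.0191]
ee_rot: [0.0, 1.0, 0.0, 0.0]
contact_force: [-1.5, 0.6, 5.2]
width: 0.0538
gripper_force: 30.6
```

```bash
python3 - <<'E'
from h import *
st(); find('wrist','disc',zs=(.012,),save='pics/w12.png')
E
```

```text
25.3 tcp mm [ 488.  -109.1  -19.1] yaw 0.04 w 53.8 F [-1.5  0.6  5.2] g 30.6
disc px [318 269] z 0.012 A 2633 c [ 489.9 -108.9] ax 0.0 t3 2.0 rect [54.4 59.9]
```

Request:
drive_tool(
  rows=[
    [[0,0,0],[0,0,0.6],5.2],
    [[0,0,0],[0,0,3.4],5.2],
    [[0,0,0],[0,2.5,4.0],5.2],
    [[0,0,0],[0.6,5.0,4.0],5.2],
    [[0,0,0],[0.8,5.0,0],5.2],
    [[0,0,0],[0.8,5.0,0],5.2],
    [[0,0,0],[0.8,5.0,0],5.2],
    [[0,0,0],[0.8,5.0,0],5.2],
  ],
)

```text
clock: 26.35
position: [0.5256, 0.1662, 0.0993]
ee_rot: [0.0, 1.0, 0.0, 0.0]
contact_force: [1.2, -0.2, 0.1]
width: 0.0536
gripper_force: 31.8
```

Request:
drive_tool(
  rows=[
    [[0,0,0],[0.8,5.0,0],5.2],
    [[0,0,0],[0.6,5.0,0],5.2],
    [[0,0,0],[0,5.0,0],5.2],
    [[0,0,0],[0,0,0],5.2],
    [[0,0,0],[0,0,0],5.2],
  ],
)

```text
clock: 26.98
position: [0.5391, 0.3141, 0.0987]
ee_rot: [0.001, 1.0, 0.001, -0.0]
contact_force: [0.2, 0.6, -0.6]
width: 0.0535
gripper_force: 31.8
```

```bash
python3 - <<'E'
from h import *
s=st(); print('board'); find('wrist','disc',zs=(.006,),save='pics/w13.png'); cream('wrist'); print('held'); find('wrist','disc',zs=(s['position'][2]+.0311,))
E
```

```text
26.98 tcp mm [539.1 314.1  98.7] yaw 0.08 w 53.5 F [ 0.2  0.6 -0.6] g 31.8
board
disc px [318 187] z 0.006 A 837 c [547.4 314.1] ax 91.4 t3 92.7 rect [10.  90.3]
disc px [316  96] z 0.006 A 3592 c [615.7 315.9] ax -83.7 t3 -134.2 rect [67.3 67.8]
inner disc A 2976 c [615.7 315.9] ax 109.8 t3 27.8 rect [61.6 61.6]
held
disc px [318 269] z 0.12983402624982082 A 2624 c [541.3 313.5] ax -0.4 t3 10.2 rect [54.4 59.9]
disc px [317 188] z 0.12983402624982082 A 236 c [581.2 313.9] ax 91.4 t3 90.5 rect [ 5.2 47. ]
disc px [315  96] z 0.12983402624982082 A 987 c [616.9 314.7] ax 99.1 t3 125.2 rect [35.5 35.2]
```

Request:
drive_tool(
  rows=[
    [[0,0,0.023],[2.55,0.07,0],5.2],
    [[0,0,0],[2.54,0.06,-1.0],5.2],
    [[0,0,0],[2.54,0.06,-3.0],5.2],
    [[0,0,0],[0,0,-3.5],5.2],
    [[0,0,0],[0,0,-1.5],5.2],
    [[0,0,0],[0,0,0],5.2],
    [[0,0,0],[0,0,0],5.2],
  ],
)

```text
clock: 28.0
position: [0.6168, 0.3166, 0.0106]
ee_rot: [-0.0, 1.0, 0.012, 0.001]
contact_force: [-0.1, -0.4, -0.3]
width: 0.0539
gripper_force: 31.9
```

Request:
drive_tool(
  rows=[
    [[0,0,0],[-0.12,-0.06,-1.0],5.2],
    [[0,0,0],[0,0,-0.7],5.2],
    [[0,0,0],[0,0,-0.4],5.2],
    [[0,0,0],[0,0,-0.2],5.2],
    [[0,0,0],[0,0,0],5.2],
    [[0,0,0],[0,0,0],5.2],
  ],
)

```text
clock: 28.75
position: [0.6143, 0.3158, -0.013]
ee_rot: [0.0, 1.0, 0.012, -0.0]
contact_force: [-2.6, -0.8, 4.8]
width: 0.0533
gripper_force: 32.4
```

Request:
drive_tool(
  rows=[
    [[0,0,0],[0,0,0.15],5.2],
    [[0,0,0],[0.1,0,0],5.2],
    [[0,0,0],[0,0,-0.12],5.2],
    [[0,0,0],[0,0,0],5.2],
    [[0,0,0],[0,0,0],5.2],
  ],
)

```text
clock: 29.38
position: [0.6162, 0.3159, -0.013]
ee_rot: [-0.0, 1.0, 0.012, 0.001]
contact_force: [0.0, -0.8, 5.4]
width: 0.0536
gripper_force: 32.4
```

Request:
drive_tool(
  rows=[
    [[0,0,0],[0,0,0],5.8],
    [[0,0,0],[0,0,0],6.6],
    [[0,0,0],[0,0,0],6.6],
    [[0,0,0],[0,0,1.0],6.6],
    [[0,0,0],[0,0,3.5],6.6],
    [[0,0,0],[-2.6,0,3.0],6.6],
    [[0,0,0],[-2.6,0,3.0],6.6],
    [[0,0,0],[-2.6,0,1.0],6.6],
  ],
)

```text
clock: 30.38
position: [0.5384, 0.3165, 0.1044]
ee_rot: [-0.001, 1.0, 0.012, 0.002]
contact_force: [0.3, 1.1, -0.4]
width: 0.0659
gripper_force: 0.0
```

Request:
drive_tool(
  rows=[
    [[0,0,0],[0,0,0],6.0],
    [[0,0,0],[0,0,0],6.0],
  ],
)

```text
clock: 30.62
position: [0.5385, 0.3159, 0.1015]
ee_rot: [-0.0, 1.0, 0.012, 0.001]
contact_force: [-0.3, -0.2, -0.2]
width: 0.0602
gripper_force: 0.0
```

```bash
python3 - <<'E'
from h import *
st()
img,cal=find('wrist','disc',zs=(.006,),save='pics/w14.png')
hsv=cv2.cvtColor(img,cv2.COLOR_RGB2HSV); h,s,v=cv2.split(hsv)
# ring gap pixels: cream (low sat) inside the outline's filled contour
cs,_=cv2.findContours(mask(img,'disc'),cv2.RETR_EXTERNAL,cv2.CHAIN_APPROX_NONE); c=max((c for c in cs if c[:,0,1].mean()<140),key=cv2.contourArea)
f=np.zeros(h.shape,np.uint8); cv2.drawContours(f,[c],-1,255,-1); f=cv2.erode(f,np.ones((5,5)))
g=(f>0)&(s<140); ys,xs=np.nonzero(g); cen=c[:,0].mean(0); an=np.degrees(np.arctan2(-(ys-cen[1]),xs-cen[0]))
print(cen,np.histogram(an,bins=np.arange(-180,181,45)))
E
```

```text
30.62 tcp mm [538.5 315.9 101.5] yaw 1.36 w 60.2 F [-0.3 -0.2 -0.2] g 0.0
disc px [321 186] z 0.006 A 840 c [547.2 314.3] ax -88.6 t3 -17.1 rect [ 9.2 90.3]
disc px [321  95] z 0.006 A 3590 c [615.7 315.9] ax 4.0 t3 58.1 rect [67.3 67.8]
[321.05283019  95.29433962] (array([46, 76, 79, 56, 10,  0,  0,  1]), array([-180, -135,  -90,  -45,    0,   45,   90,  135,  180]))
```

```bash
python3 - <<'E'
import cv2,numpy as np
im=cv2.imread('pics/w14.png'); hsv=cv2.cvtColor(im,cv2.COLOR_BGR2HSV)
for nm,pts in {'down':[(321,95+r) for r in range(34,56)],'up':[(321,95-r) for r in range(34,56)],'left':[(321-r,95) for r in range(34,56)],'right':[(321+r,95) for r in range(34,56)]}.items():
    print(nm,[(int(hsv[y,x,1]),int(hsv[y,x,2])) for x,y in pts])
E
```

```text
down [(255, 137), (255, 138), (255, 138), (255, 137), (255, 138), (255, 137), (208, 136), (123, 133), (71, 130), (105, 131), (224, 131), (255, 131), (255, 131), (255, 131), (183, 117), (59, 82), (7, 74), (3, 73), (7, 73), (3, 74), (7, 73), (3, 73)]
up [(255, 137), (255, 137), (255, 137), (255, 137), (255, 137), (255, 137), (255, 137), (255, 137), (255, 137), (255, 137), (255, 137), (255, 137), (255, 136), (255, 137), (148, 110), (23, 79), (16, 78), (16, 78), (13, 77), (16, 78), (16, 78), (16, 78)]
left [(255, 138), (255, 138), (255, 138), (255, 138), (255, 138), (255, 138), (133, 138), (156, 137), (255, 138), (255, 138), (255, 138), (255, 138), (127, 108), (7, 77), (7, 77), (7, 77), (10, 78), (10, 77), (7, 77), (7, 77), (10, 78), (10, 78)]
right [(255, 138), (255, 137), (255, 138), (255, 138), (255, 138), (179, 127), (123, 108), (185, 106), (255, 105), (255, 106), (255, 105), (240, 101), (131, 82), (4, 58), (9, 59), (4, 59), (4, 59), (9, 59), (9, 59), (4, 58), (4, 59), (9, 59)]
```

The disc is about 1 mm off in x and centred in y, which is fine. Last, the tag: its hole end points to about +41°.

Request:
drive_tool(
  rows=[
    [[0,0,0.115],[-2.98,-1.19,0],4.6],
    [[0,0,0.115],[-2.98,-1.19,0],4.6],
    [[0,0,0.115],[-2.98,-1.19,0],4.6],
    [[0,0,0.115],[-2.98,-1.19,0],4.6],
    [[0,0,0.115],[-2.98,-1.19,0],4.6],
    [[0,0,0.115],[-2.98,-1.19,0],4.6],
    [[0,0,0],[0,0,0],4.6],
    [[0,0,0],[0,0,0],4.6],
  ],
)

```text
clock: 31.68
position: [0.3605, 0.2449, 0.1013]
ee_rot: [0.0, 0.937, 0.349, 0.001]
contact_force: [0.0, 0.5, 0.1]
width: 0.0459
gripper_force: 0.0
```

```bash
python3 - <<'E'
from h import *
st(); img,cal=find('wrist','tag',zs=(.012,),save='pics/w15.png')
cv2.imwrite('pics/w15.png',cv2.convertScaleAbs(img[:,:,::-1],alpha=1.6))
E
```

```text
31.68 tcp mm [360.5 244.9 101.3] yaw 40.82 w 45.9 F [0.  0.5 0.1] g 0.0
tag px [317  99] z 0.012 A 2511 c [416.5 294.4] ax 40.8 t3 0.1 rect [89.4 29.8]
```

View pics/w15.png

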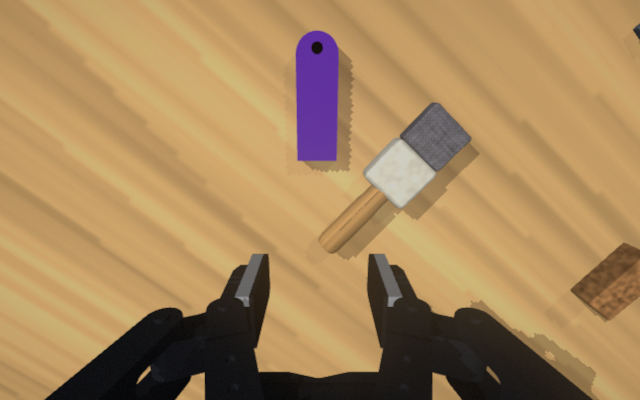

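The tag at (317,95) is aligned with the jaws, hole end ahead, and the brush is clear on the right. Descending.

Request:
drive_tool(
  rows=[
    [[0,0,0],[1.87,1.65,0],4.6],
    [[0,0,0],[1.87,1.65,-1.0],4.6],
    [[0,0,0],[1.86,1.65,-3.0],4.6],
    [[0,0,0],[0,0,-3.0],4.6],
    [[0,0,0],[0,0,-1.5],4.6],
    [[0,0,0],[0,0,0],4.6],
    [[0,0,0],[0,0,0],4.6],
  ],
)

```text
clock: 32.6
position: [0.4158, 0.2943, 0.0171]
ee_rot: [-0.0, 0.937, 0.349, 0.001]
contact_force: [0.2, -0.5, 0.3]
width: 0.0461
gripper_force: 0.0
```

```bash
python3 - <<'E'
from h import *
st(); find('wrist','tag',zs=(.012,))
E
```

```text
32.6 tcp mm [415.8 294.3  17.1] yaw 40.87 w 46.1 F [ 0.2 -0.5  0.3] g 0.0
tag px [319 238] z 0.012 A 2565 c [416.8 294.8] ax 40.7 t3 49.7 rect [91.1 29.7]
```

Request:
drive_tool(
  rows=[
    [[0,0,0],[0,0,-1.5],4.6],
    [[0,0,0],[0,0,-1.0],4.6],
    [[0,0,0],[0,0,-0.7],4.6],
    [[0,0,0],[0,0,0],4.6],
    [[0,0,0],[0,0,0],3.6],
    [[0,0,0],[0,0,0],3.6],
    [[0,0,0],[0,0,0],2.6],
    [[0,0,0],[0,0,0],2.6],
  ],
  force=30,
)

```text
clock: 33.65
position: [0.4152, 0.2941, -0.0152]
ee_rot: [-0.0, 0.937, 0.349, 0.0]
contact_force: [-0.4, 0.7, 4.2]
width: 0.0286
gripper_force: 29.7
```

Request:
drive_tool(
  rows=[
    [[0,0,0],[0,0,0],2.6],
    [[0,0,0],[0,0,0],2.6],
  ],
)

```text
clock: 33.9
position: [0.4152, 0.2941, -0.0152]
ee_rot: [-0.0, 0.937, 0.349, 0.0]
contact_force: [-0.4, -1.2, 5.4]
width: 0.0284
gripper_force: 29.9
```

```bash
python3 - <<'E'
from h import *
st(); find('wrist','tag',zs=(.012,))
E
```

```text
33.9 tcp mm [415.2 294.1 -15.2] yaw 40.89 w 28.4 F [-0.4 -1.2  5.4] g 29.9
tag px [318 264] z 0.012 A 2580 c [416.6 295.3] ax 40.7 t3 47.3 rect [91.7 29.9]
```

Request:
drive_tool(
  rows=[
    [[0,0,0],[0,0,0.6],2.6],
    [[0,0,0],[0,0,3.4],2.6],
    [[0,0,0],[0,0,4.0],2.6],
    [[0,0,-0.084],[1.95,-4.81,3.7],2.6],
    [[0,0,-0.084],[1.95,-4.81,0],2.6],
    [[0,0,-0.084],[1.95,-4.81,0],2.6],
    [[0,0,-0.084],[1.95,-4.81,0],2.6],
    [[0,0,-0.084],[1.95,-4.81,0],2.6],
  ],
)

```text
clock: 34.95
position: [0.5123, 0.0528, 0.1006]
ee_rot: [-0.0, 0.989, 0.145, 0.0]
contact_force: [1.1, 0.2, 0.1]
width: 0.0285
gripper_force: 29.8
```

Request:
drive_tool(
  rows=[
    [[0,0,-0.084],[1.95,-4.81,0],2.6],
    [[0,0,-0.084],[1.95,-4.81,0],2.6],
    [[0,0,-0.084],[1.95,-4.81,0],2.6],
    [[0,0,0],[0,0,0],2.6],
    [[0,0,0],[0,0,0],2.6],
  ],
)

```text
clock: 35.58
position: [0.5696, -0.0895, 0.1001]
ee_rot: [-0.001, 1.0, 0.021, -0.001]
contact_force: [1.0, 0.7, 0.1]
width: 0.0284
gripper_force: 29.8
```

```bash
python3 - <<'E'
from h import *
s=st(); print('board'); find('wrist','tag',zs=(.006,),save='pics/w16.png'); cream('wrist'); print('held'); find('wrist','tag',zs=(s['position'][2]+.0272,))
E
```

```text
35.58 tcp mm [569.6 -89.5 100.1] yaw 2.36 w 28.4 F [1.  0.7 0.1] g 29.8
board
tag px [320  94] z 0.006 A 4060 c [647.7 -87.1] ax 2.3 t3 2.7 rect [101.7  42.3]
inner oval A 656 c [ 602.5 -289.2] ax -3.4 t3 -86.1 rect [43.2 94.8]
inner tag A 3336 c [647.6 -87.1] ax 2.3 t3 6.1 rect [96.3 36.6]
held
tag px [319 247] z 0.12730218810136484 A 2724 c [573.2 -88.4] ax -178.1 t3 -146.8 rect [92.  48.4]
tag px [321  94] z 0.12730218810136484 A 1170 c [647.9 -86.3] ax 2.3 t3 2.4 rect [54.5 22.6]
```

Request:
drive_tool(
  rows=[
    [[0,0,0],[2.58,0.08,0],2.6],
    [[0,0,0],[2.58,0.08,-1.0],2.6],
    [[0,0,0],[2.57,0.07,-3.0],2.6],
    [[0,0,0],[0,0,-3.2],2.6],
    [[0,0,0],[0,0,-1.5],2.6],
    [[0,0,0],[0,0,0],2.6],
    [[0,0,0],[0,0,0],2.6],
  ],
)

```text
clock: 36.6
position: [0.6485, -0.0876, 0.015]
ee_rot: [0.0, 1.0, 0.021, 0.001]
contact_force: [-0.2, -0.6, 0.8]
width: 0.0282
gripper_force: 29.8
```

Request:
drive_tool(
  rows=[
    [[0,0,0],[-0.03,0.02,-1.0],2.6],
    [[0,0,0],[0,0,-0.7],2.6],
    [[0,0,0],[0,0,-0.4],2.6],
    [[0,0,0],[0,0,-0.2],2.6],
    [[0,0,0],[0,0,0],2.6],
    [[0,0,0],[0,0,0],2.6],
  ],
)

```text
clock: 37.35
position: [0.6474, -0.0875, -0.0092]
ee_rot: [0.0, 1.0, 0.021, -0.0]
contact_force: [-0.8, -0.3, 1.9]
width: 0.0287
gripper_force: 30.1
```

Request:
drive_tool(
  rows=[
    [[0,0,0],[0,0,0],3.2],
    [[0,0,0],[0,0,0],4.4],
    [[0,0,0],[0,0,0],4.4],
    [[0,0,0],[0,0,1.0],4.4],
    [[0,0,0],[0,0,3.5],4.4],
    [[0,0,0],[-2.6,-0.1,3.0],4.4],
    [[0,0,0],[-2.6,-0.1,3.0],4.4],
    [[0,0,0],[-2.6,0,1.5],4.4],
  ],
)

```text
clock: 38.35
position: [0.57, -0.0898, 0.1132]
ee_rot: [0.001, 1.0, 0.021, 0.002]
contact_force: [-0.7, -0.5, 0.2]
width: 0.0441
gripper_force: 0.0
```

Request:
drive_tool(
  rows=[
    [[0,0,0],[0,2.0,5.0],6.0],
    [[0,0,0],[0,2.0,5.0],6.0],
    [[0,0,0],[0,2.0,4.0],6.0],
    [[0,0,0],[0,2.0,0],6.0],
    [[0,0,0],[0,0,0],6.0],
    [[0,0,0],[0,0,0],6.0],
  ],
)

```text
clock: 39.1
position: [0.5686, -0.0098, 0.249]
ee_rot: [0.0, 1.0, 0.021, -0.002]
contact_force: [-0.8, -0.1, -0.0]
width: 0.06
gripper_force: 0.0
```

```bash
python3 - <<'E'
from h import *
st()
for n in ('tag','disc'): find('wrist',n,zs=(.006,))
a=cv2.convertScaleAbs(eyes.get_image('wrist')[:,:,::-1],alpha=1.6)[:300]
cv2.imwrite('pics/w17.png',cv2.resize(a,None,fx=1.25,fy=1.25,interpolation=cv2.INTER_CUBIC))
E
```

```text
39.1 tcp mm [568.6  -9.8 249. ] yaw 2.39 w 60.0 F [-0.8 -0.1 -0. ] g 0.0
tag px [384 153] z 0.006 A 782 c [581.9 -90. ] ax -87.7 t3 -110.7 rect [ 8.6 89.5]
tag px [388  97] z 0.006 A 3999 c [647.8 -87.2] ax 2.3 t3 3.4 rect [101.3  42.3]
disc px [ 55 168] z 0.006 A 789 c [547.8 315.7] ax -88.6 t3 -105.4 rect [ 9.9 90.2]
disc px [ 40 110] z 0.006 A 3719 c [616.1 318.5] ax 87.3 t3 90.8 rect [68.6 69.3]
```

View pics/w17.png

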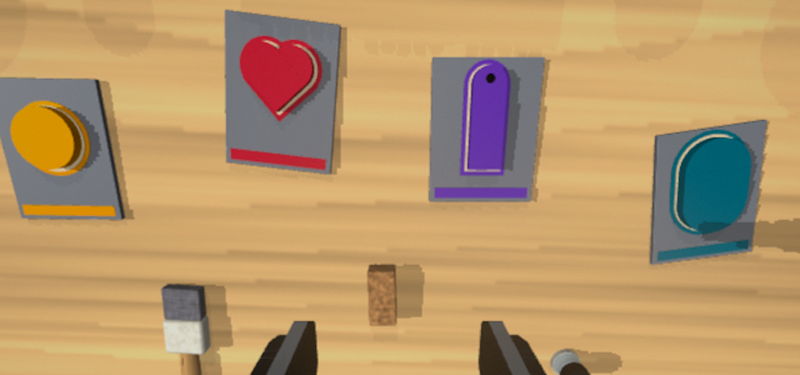

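All four shapes lie on their outlines: disc (50,138), heart (283,75), tag (486,118) with its hole on the drawn hole end, and oval (710,182). The block (382,295) and the jar (575,362) are still standing. Handing in.

```bash
python3 -c "
from rig import job
print(job.sign_off())"
```

```text
the job is handed in; nothing more can be done
None
```

The job is handed in at about 39 s: the heart, oval, disc and tag each lie face up on their own outlines, turned as drawn and within about 1 mm where I measured. The sanding block and varnish jar were left alone.

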